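# Hold the full buffer bottle over the test cassette

### The arm

A 6-joint arm with a two-finger parallel gripper is mounted at the origin on the work surface. World frame = base frame: x ahead of the robot, y to its left, z up, the work surface at z = 0. Lengths are in m, angles in rad, forces in N, time in s.
With the tool pointing down it reaches from about 0.225 to 0.875 m from the base axis. Payload 3.4 kg.
Tool frame: the origin (TCP) lies midway between the tips of the shut fingers; the grasp point (between the pads) lies 19 mm behind it; z points along the fingers, y is the line along which they close (so a half turn about z gives the same grasp; the last joint's range is limited). The gripper opens to 85 mm and grips with 20 to 120 N. Pads are 22 mm wide; open, the fingers measure 114 mm over their backs; the gripper's body (76 mm by 85 mm) begins 54 mm behind the grasp point. The pads swing forward as they close: fully open they stand 13 mm farther back than shut.
Start: joints at [1.183, 0.276, 1.505, -0, 1.361, -0.121], TCP at [0.152, 0.555, 0.231] pointing down, gripper open.
Joint ranges: [-2.89, 2.89], [-0.75, 2.08], [0.22, 2.7], [-1.18, 4.32], [0.11, 2.71], [-2.7, 2.7]. Speed limits (rad/s): [2.57, 2.57, 3.14, 3.14, 3.14, 3.14].

### API

Orientations are given as a unit quaternion [w, x, y, z].
In Python, from rig import * gives the robot as it stands.
- The arm moves only by the tool apply_moves, never from a script. Its argument "steps" is one flat list of numbers, 4 for each row, row after row: the shift along the world's x, y, z in cm, then the turn about the world's z in degrees. A call has 1 to 8 rows; each row is the pose to reach, as a shift and turn from the pose commanded when the call began; what a row does not reach only later rows make up. A row lasts 1/12 s, in which the tool goes at most 41.7 mm and 7.16 degrees, less where a joint would pass 70% of its speed; a pose out of reach is approached as far as the arm can. A call with a gripper value outside its range is refused whole. "jaw" is the closure in counts, from 0 (fully open) to 255 (shut), set as the call begins (left out, the last holds). The fingers move at their own pace and stop on an object; "newtons" is the grip in N (left out, the last holds). Time passes only in rows, so rows that repeat a pose let the fingers close. It gives the time, the measured TCP pose, the force, the opening and the grip force at its end, in the units of the state.
- get_state(): the state, without advancing time (a new reading comes with each control period).
- get_image(name): name is "scene" or "side" or "wrist"; returns the picture (400x640x3 uint8, red, green, blue); there is no depth.
- calibration(name): a dict with "fx", "fy", "cx", "cy" (pixels), "xyz" and "rotation" of the camera in the world. Camera axes: x right, y up, looking along -z (the intrinsics and any distortion apply to the point x, -y, -z); pixel columns grow to the right and rows downward; lengths in m; the calibration is good to about 2 mm. The wrist camera is an equidistant fisheye: a pixel r from the principal point sees the ray r / f radians off the axis. A picture is of the moment at which its call begins: read the wrist's pose just before it. calibration takes no time and is no camera call; for the wrist camera it gives the pose at the moment of the call.
- sign_off(): hands the job in; it is judged then, once.
The state is a dict: "clock": time; "qpos": joint angles; "qd": joint speeds; "effort": joint torques, N m; "position": TCP position; "ee_rot": TCP orientation; "contact_force": force on the tool from outside, world axes, zero at the start; "moment": the same for the moment, N m; "width": finger opening in m; "gripper_force": force on a finger pad.
Only numpy, scipy, OpenCV 4.12 (cv2) and the standard library are available. Lean on these libraries where they do the work, as an engineer would, in place of code of your own. Each camera call takes 0.05 s, during which the arm holds its last target. There are 200 camera calls.

### The job

Find out by lifting which of the two identical dropper bottles in the rack is the full, heavy one, and leave the empty one standing in the rack. Carry the full bottle, upright with its nozzle down, over the carton to the test cassette and stop with the nozzle tip centred over the cassette's round well, a few millimetres to a centimetre above it; never touch the tray or cassette with it, and leave the carton, jar, spirit bottle, vial and phone alone. Finish while still holding the bottle there, motionless: do not put it down or let go.

Things in the scene. Friction and masses are not known exactly. Their poses are not given: they have to be found in the camera images.
- bottle_a: opaque white dropper bottle hanging nozzle-down in either rack hole, same look as the other; round about its z (up), origin at the nozzle tip (6 mm wide). In mm above the tip: nozzle 0-36, grey cap 26 dia. 36-62, flat shoulder at 62, stiff body 52 dia. 62-170 (top). In the rack the shoulder rests on its top face, tip 8 above table. It may be the full (about 270 g) or the empty one (about 50 g).
- bottle_b: opaque white dropper bottle hanging nozzle-down in either rack hole, same look as the other; round about its z (up), origin at the nozzle tip (6 mm wide). In mm above the tip: nozzle 0-36, grey cap 26 dia. 36-62, flat shoulder at 62, stiff body 52 dia. 62-170 (top). In the rack the shoulder rests on its top face, tip 8 above table. It may be the full (about 270 g) or the empty one (about 50 g).
- rack: grey plastic rack fixed to the table, 220 x 90 mm, top face 70 mm above the table, 12 mm thick plate on two end walls; origin under its centre on the table, its x along its length through both holes (110 mm apart), z up. It stands on one side of the carton, left or right.
- hole_near (a point): centre of one rack hole (32 mm diameter, right through the plate) at the height of the rack's top face, 55 mm from the rack's centre along -x of the rack
- hole_far (a point): centre of the other rack hole, same size and height, 55 mm from the rack's centre along +x of the rack
- tray: aluminium tray fixed to the table, 150 x 90 mm with walls 4 mm thick and 22 mm high, on the other side of the carton from the rack; origin under its centre on the table. A white test cassette 90 x 30 mm, its top 14 mm above the table, is fixed in its middle along the tray's x, with a narrow grey window in it and one round well.
- well (a point): centre of the cassette's round well (14 mm diameter, 4 mm deep), at the level of the cassette's top, 14 mm above the table, 28 mm from the tray's centre along the tray's +x; its z points up
- carton: open carton of upright test pouches fixed between rack and tray, 220 x 120 mm, 110 mm high; origin under its centre on the table, its x along the 220 mm side
- jar: white cotton-wool jar, loose, 92 mm diameter, 125 mm high with the cotton; origin under its centre; a bystander beyond the carton
- spirit: clear bottle with a long pointed spout, loose, 60 mm diameter, 210 mm high; origin under its centre; a bystander
- vial: small vial with a white cap, loose, 20 mm diameter, 55 mm high; origin under its centre; a bystander
- phone: black phone lying flat, loose, 75 x 150 x 9 mm; origin under its centre; a bystander
Not all that is in view belongs to the job. Leave any green look-alike of the bottle_b alone.

How it is judged:
On the way:
1. the full bottle is lifted clear of the rack, upright, higher than the carton, while the empty one (weighing under 1.3 N on the rack) stands in the rack (((height (world z) of bottle_a above 0.11 m and angle between bottle_a's own z axis and vertical below 0.3 rad and (horizontal distance between bottle_b and hole_near below 0.008 m or horizontal distance between bottle_b and hole_far below 0.008 m) and z of bottle_b in the frame of rack between 0.004 and 0.012 m and angle between bottle_b's own z axis and vertical below 0.1 rad and contact force between bottle_b and rack between 0.2 and 1.3 N) or (height (world z) of bottle_b above 0.11 m and angle between bottle_b's own z axis and vertical below 0.3 rad and (horizontal distance between bottle_a and hole_near below 0.008 m or horizontal distance between bottle_a and hole_far below 0.008 m) and z of bottle_a in the frame of rack between 0.004 and 0.012 m and angle between bottle_a's own z axis and vertical below 0.1 rad and contact force between bottle_a and rack between 0.2 and 1.3 N))), for 0.1 s.
At the end, for the whole second after the job is handed in: Full bottle held still, upright within 7 degrees, nozzle tip within 6 mm of the well's centre in plan and 1 to 15 mm above the cassette's top, not touching tray or cassette; empty bottle hanging upright in a rack hole (tip 4 to 12 mm above the table, within 8 mm of its centre) (((horizontal distance between bottle_a and well below 0.006 m and z of bottle_a in the frame of well between 0.001 and 0.015 m and angle between bottle_a's own z axis and vertical below 0.12 rad and linear speed of each of bottle_a, bottle_b below 0.02 m/s and contact force between bottle_a and the fingers above 1 N and contact force between bottle_a and tray below 0.1 N and (horizontal distance between bottle_b and hole_near below 0.008 m or horizontal distance between bottle_b and hole_far below 0.008 m) and z of bottle_b in the frame of rack between 0.004 and 0.012 m and angle between bottle_b's own z axis and vertical below 0.1 rad and contact force between bottle_b and rack between 0.2 and 1.3 N) or (horizontal distance between bottle_b and well below 0.006 m and z of bottle_b in the frame of well between 0.001 and 0.015 m and angle between bottle_b's own z axis and vertical below 0.12 rad and linear speed of each of bottle_b, bottle_a below 0.02 m/s and contact force between bottle_b and the fingers above 1 N and contact force between bottle_b and tray below 0.1 N and (horizontal distance between bottle_a and hole_near below 0.008 m or horizontal distance between bottle_a and hole_far below 0.008 m) and z of bottle_a in the frame of rack between 0.004 and 0.012 m and angle between bottle_a's own z axis and vertical below 0.1 rad and contact force between bottle_a and rack between 0.2 and 1.3 N))); the arm keeps its last pose, push and grip.
It fails at once if a bottle touches the tray or cassette (contact force between any of bottle_a, bottle_b and tray above 0.3 N).
It fails at once if the robot or a bottle strikes the carton (over 1 N) (contact force between any of bottle_a, bottle_b, the fingers, the arm and carton above 1 N).
It fails at once if a bystander (jar, spirit bottle, vial, phone) is moved more than 15 mm or tipped (distance of any of jar, spirit, vial, phone from where it was at the start of the episode above 0.015 m or angle between any of jar, spirit, vial, phone's own z axis and vertical above 0.3 rad).
It also fails if it takes over 58 s, if anything falls off the work surface, if the arm or the gripper's body presses on something with over 40 N, if the wrist force passes 120 N, or if a joint passes its speed limit or range.

## Working session

There is one attempt and no reset: what is moved stays moved. The work goes in short steps, Python scripts to look and compute and a tool call to move; the robot and the scene stay as the last step left them, time stands still between calls to the robot, and variables do not carry over. Pictures are saved under pics/ and viewed, at most 10 in all, crops included, and the job is handed in when it is done.

Besides the shell and the picture viewer there is one more tool, called after "Call:" as a command line: name --argument value ..., lists and objects as JSON in quotes. apply_moves: Moves the arm, as the interface text tells. Its arguments: {"type":"object","properties":{"steps":{"type":"array","items":{"type":"number"}},"jaw":{"type":"number"},"newtons":{"type":"number"}},"required":["steps"]}

```bash
mkdir -p pics; python3 - <<'E'
from rig import *
import cv2,numpy as np
a=get_image("scene");b=get_image("side");w=get_image("wrist")
for n,i in zip(("scene","side","wrist"),(a,b,w)): cv2.imwrite(f"pics/{n}0.png",i[:,:,::-1])
for n in("scene","side","wrist"):print(n,calibration(n))
print(get_state())
E
```

```text
scene {'fx': 434.5679205682836, 'fy': 434.5679205682836, 'cx': 326.61238218510044, 'cy': 197.95518307430336, 'xyz': array([1.00196382, 0.68967649, 0.67378928]), 'rotation': array([0.25284172, 0.11051504, 0.42196338, 0.86359967])}
side {'fx': 470.60192796279273, 'fy': 470.60192796279273, 'cx': 324.0275534275452, 'cy': 194.03700701417304, 'xyz': array([-0.01819659, -0.61430522,  0.63441667]), 'rotation': array([ 0.80612484,  0.45057037, -0.18162196, -0.3378795 ])}
wrist {'fx': 309.70691628693146, 'fy': 309.70691628693146, 'cx': 322.6948287479654, 'cy': 200.88742496853516, 'xyz': array([0.0895313 , 0.57153852, 0.37388986]), 'rotation': array([ 0.78795006, -0.10404984, -0.07847623,  0.60178885])}
{'clock': 0.15, 'qpos': array([ 1.18299632e+00,  2.76441393e-01,  1.50581107e+00, -8.98847592e-06,
        1.36073086e+00, -1.20975922e-01]), 'qd': array([ 5.93771068e-04, -1.05856529e-03, -3.63723305e-03, -7.64109256e-05,
        2.22827780e-03,  1.05399108e-03]), 'effort': array([ 2.11393257e-03, -4.17145085e+01, -2.46030557e+01,  1.11416107e-04,
        7.64141529e-03, -2.54742787e-06]), 'position': array([0.15145588, 0.55428944, 0.23065565]), 'ee_rot': array([-1.70730433e-04,  1.33015668e-01,  9.91113691e-01, -6.74065526e-04]), 'contact_force': array([ 0.29919028, -0.01194518, -1.29650226]), 'moment': array([ 0.03293448, -0.01722507, -0.00149758]), 'gripper_force': 0.0, 'width': 0.085366958966021}
```

View pics/scene0.png

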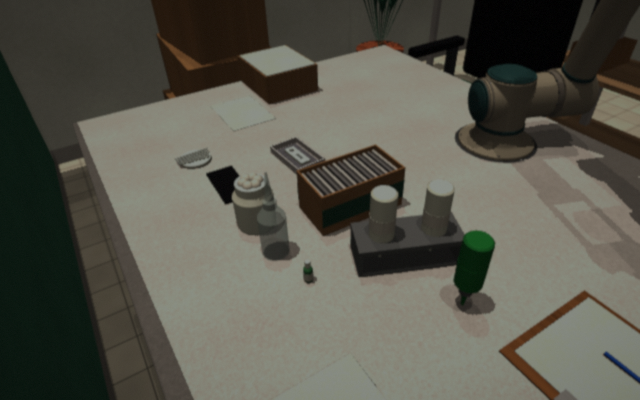

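View pics/side0.png

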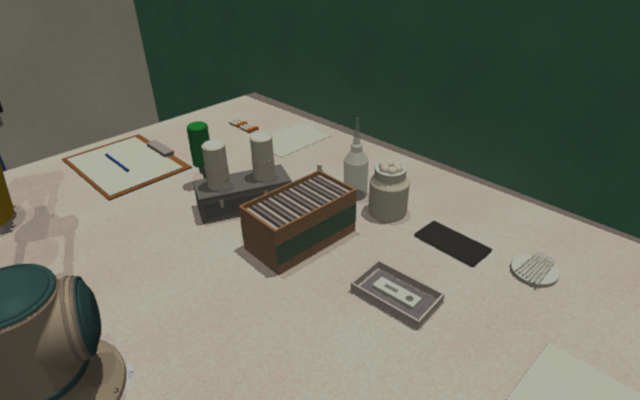

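View pics/wrist0.png

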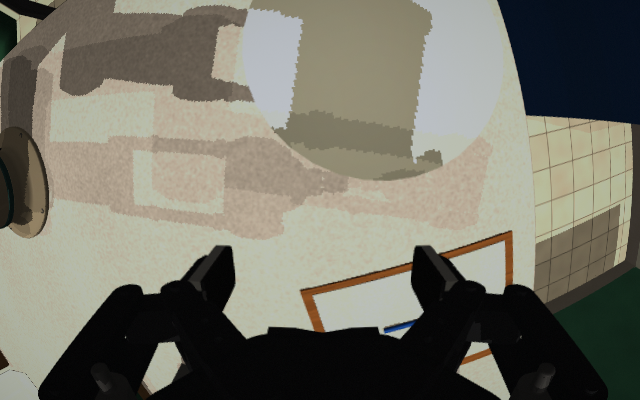

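The scene view shows the bottle tops near (384,190) and (439,185), the carton near (352,185) and the tray near (297,155). The side view shows the tops near (215,147) and (261,138), the tray near (397,293) and the well near (407,298). The green look-alike is beside the rack. Next I'll make enlarged crops to get accurate pixels.

```bash
cat > h.py <<'E'
import numpy as np,cv2
from scipy.spatial.transform import Rotation as R
from rig import *
def ray(n,u,v,c=None):
    c=c or calibration(n); x=(u-c['cx'])/c['fx'];y=(v-c['cy'])/c['fy']
    if n=='wrist':
        r=np.hypot(x,y); s=np.sinc(r/np.pi); d=np.array([x*s,-y*s,-np.cos(r)])
    else: d=np.array([x,-y,-1.])
    q=c['rotation']; d=R.from_quat([q[1],q[2],q[3],q[0]]).apply(d)
    return np.array(c['xyz']),d/np.linalg.norm(d)
def plane(n,u,v,z,c=None):
    o,d=ray(n,u,v,c); return o+d*(z-o[2])/d[2]
def proj(n,p,c=None):
    c=c or calibration(n);q=c['rotation']
    l=R.from_quat([q[1],q[2],q[3],q[0]]).inv().apply(np.array(p)-c['xyz']); a=np.array([l[0],-l[1],-l[2]])
    if n=='wrist':
        t=np.arctan2(np.hypot(a[0],a[1]),a[2]);k=t/np.hypot(a[0],a[1])
    else:k=1/a[2]
    return np.array([c['cx']+c['fx']*a[0]*k,c['cy']+c['fy']*a[1]*k])
def tri(r1,r2):
    (o1,d1),(o2,d2)=r1,r2
    s=np.linalg.lstsq(np.c_[d1,-d2],o2-o1,rcond=None)[0]
    p,q=o1+s[0]*d1,o2+s[1]*d2; return (p+q)/2,np.linalg.norm(p-q)
E
python3 - <<'E'
from h import *
s=cv2.imread('pics/scene0.png');d=cv2.imread('pics/side0.png')
def up(i,x,y,w,h,k): return cv2.resize(cv2.convertScaleAbs(i[y:y+h,x:x+w],alpha=1.5),None,fx=k,fy=k,interpolation=cv2.INTER_CUBIC)
# scene tray/bottles 5x, side likewise: 4 tiles 400x300
t=[up(s,265,130,80,60,5),up(s,360,170,100,75,4),up(d,345,255,100,75,4),up(d,190,125,100,75,4)]
cv2.imwrite('pics/z.png',np.vstack([np.hstack(t[:2]),np.hstack(t[2:])]))
E
```

```text
(no output)
```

View pics/z.png

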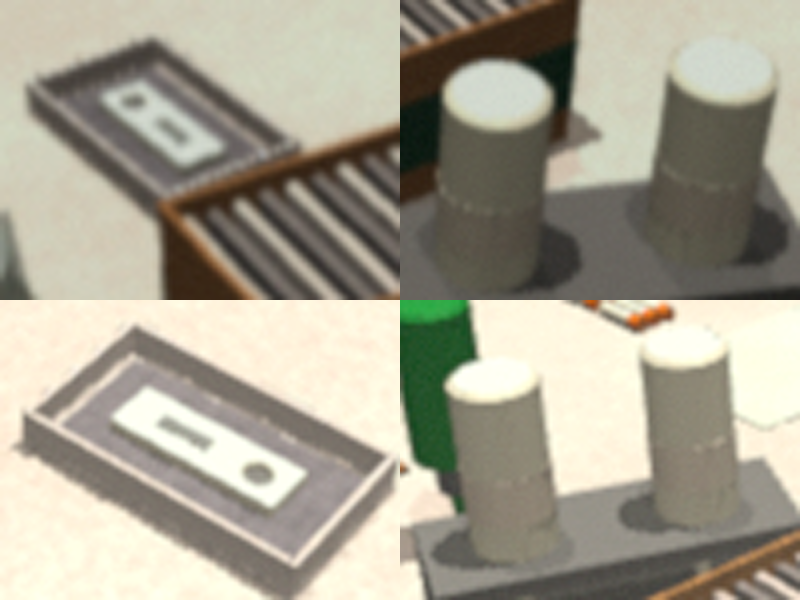

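The crops give these centres (scene, then side):
- **Bottle tops:** L at (384.5,193.7) and (261,136.5), R at (440.5,187.5) and (213.3,145).
- **Well:** (291.6,150.2) and (409.5,298.3).

```bash
python3 - <<'E'
from h import *
np.set_printoptions(precision=4,suppress=True)
P={}
for n,a,b in[('far',(384.5,193.7),(261,136.5)),('near',(440.5,187.5),(213.3,145)),('well',(291.6,150.2),(409.5,298.3)),
  ('cartonA',(297.5,170.5),(355,184)),('jar',(252,180),(391,171)),('spirit tip',(266,172),(357,118))]:
    p,e=tri(ray('scene',*a),ray('side',*b));P[n]=p;print(n,p,e)
print('sep',np.linalg.norm(P['far']-P['near']))
for n,u,v,z in[('near',440.5,187.5,.178),('far',384.5,193.7,.178),('well',291.6,150.2,.014)]:print('scene',n,plane('scene',u,v,z))
for n,u,v,z in[('near',213.3,145,.178),('far',261,136.5,.178),('well',409.5,298.3,.014),('carton',241,207,.11),('carton',272,229,.11),('carton',356,184,.11),('carton',322,174,.11)]:print('side',n,plane('side',u,v,z))
for u,v in[(297,171),(387,148),(404,162),(314,193)]:print('scene carton',plane('scene',u,v,.11))
# tray rim corners in side
t=[plane('side',345+x/4,255+(y-300)/4,.022) for x,y in[(135,330),(396,460),(293,568),(27,415)]]
print('tray',t,np.mean(t,0)); print('green',plane('side',198,126,.178),plane('scene',478,239,.17))
E
```

```text
far [0.5796 0.1957 0.1742] 0.0014764751943964402
near [0.4786 0.2389 0.1736] 0.0003186415011698905
well [ 0.5368 -0.2727  0.012 ] 0.0009625568017553674
cartonA [ 0.641  -0.0401  0.1159] 0.004886407877137554
jar [ 0.7414 -0.0615  0.1164] 0.001115498482355448
spirit tip [0.7517 0.053  0.2082] 0.001458925313556439
sep 0.10978340589726925
scene near [0.4831 0.243  0.178 ]
scene far [0.5822 0.1999 0.178 ]
scene well [ 0.538  -0.2692  0.014 ]
side near [0.4739 0.2305 0.178 ]
side far [0.5751 0.1884 0.178 ]
side well [ 0.5355 -0.274   0.014 ]
side carton [0.4231 0.0717 0.11  ]
side carton [ 0.4183 -0.032   0.11  ]
side carton [ 0.6527 -0.0358  0.11  ]
side carton [0.6328 0.0493 0.11  ]
scene carton [ 0.6377 -0.0443  0.11  ]
scene carton [ 0.4073 -0.0078  0.11  ]
scene carton [0.4129 0.0626 0.11  ]
scene carton [0.6474 0.0479 0.11  ]
tray [array([ 0.567 , -0.1752,  0.022 ]), array([ 0.579 , -0.3183,  0.022 ]), array([ 0.4926, -0.3227,  0.022 ]), array([ 0.4839, -0.1778,  0.022 ])] [ 0.5307 -0.2485  0.022 ]
green [0.5078 0.3463 0.178 ] [0.5228 0.374  0.17  ]
```

Call:
apply_moves --steps '[3,-3,2,-3,6,-6,3,-6,9,-9,3,-8,12,-12,3,-8,15,-15,3,-8,18,-18,3,-8,21,-21,3,-8,24,-23,3,-8]'

```text
clock: 0.82
position: [0.3878, 0.3253, 0.2614]
ee_rot: [-0.0, 0.202, 0.979, -0.0]
contact_force: [0.6, 0.7, -0.7]
width: 0.0851
gripper_force: 0.0
```

Call:
apply_moves --steps '[3,-3,0,0,6,-6,0,0,8,-8,0,0,8.7,-8.5,0,0,8.7,-8.5,0,0,8.7,-8.5,0,0]'

```text
clock: 1.32
position: [0.4741, 0.2428, 0.2609]
ee_rot: [-0.001, 0.202, 0.979, 0.0]
contact_force: [-0.8, 0.5, -0.6]
width: 0.0856
gripper_force: 0.0
```

```bash
python3 - <<'E'
from h import *
s=get_state();print(s['position'],s['ee_rot'],s['contact_force'],s['clock'])
w=get_image('wrist');c=calibration('wrist');np.save('pics/c1.npy',c,allow_pickle=True)
cv2.imwrite('pics/w1.png',w[:,:,::-1])
for p in[(.4786,.2389,.178),(.5796,.1957,.178)]:print(proj('wrist',p,c))
E
```

```text
[0.47408594 0.24282631 0.26091812] [-9.32258955e-04  2.02279272e-01  9.79327421e-01  1.73720786e-04] [-0.80891937  0.50549086 -0.55510789] 1.3167
[319.62379179 213.86175095]
[320.29236569 328.70258683]
```

View pics/w1.png

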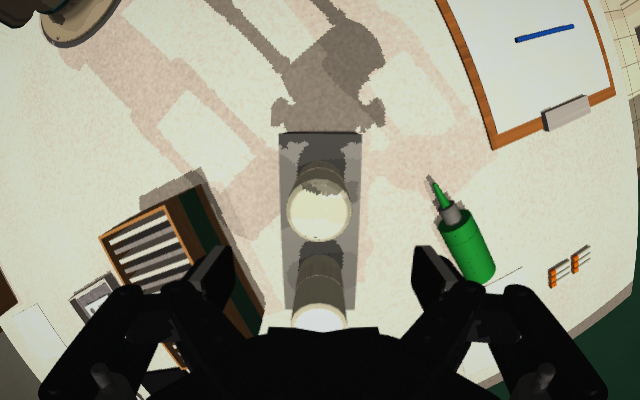

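The wrist view shows the near bottle's top at about (319,210), within 3 mm of the prediction of (320,214). The fingers straddle it clear of everything, so I'll go down.

Call:
apply_moves --steps '[0.3,-0.3,-2,0,0.3,-0.3,-5,0,0.3,-0.3,-8,0,0.3,-0.3,-11,0,0.3,-0.3,-13,0,0.3,-0.3,-14,0,0.3,-0.3,-14,0,0.3,-0.3,-14,0]'

```text
clock: 2.03
position: [0.4773, 0.2407, 0.1218]
ee_rot: [0.0, 0.201, 0.98, 0.0]
contact_force: [-0.2, -0.7, -0.2]
width: 0.0853
gripper_force: 0.0
```

Call:
apply_moves --steps '[0,0,0,0,0,0,0,0,0,0,0,0,0,0,0,0,0,0,0,0,0,0,0,0,0,0,0,0,0,0,0,0]' --jaw 255 --newtons 40

```text
clock: 2.7
position: [0.4783, 0.2394, 0.123]
ee_rot: [0.001, 0.202, 0.979, 0.0]
contact_force: [-0.8, -1.3, 4.1]
width: 0.0509
gripper_force: 40.6
```

```bash
python3 - <<'E'
from rig import *
s=get_state();print(s)
E
```

```text
{'clock': 2.7, 'qpos': array([ 3.34154050e-01,  2.99819841e-01,  1.75919668e+00, -5.15442420e-04,
        1.08030500e+00, -8.29772184e-01]), 'qd': array([-0.00017958,  0.0001551 ,  0.00013796, -0.00064634,  0.00043018,
       -0.00164671]), 'effort': array([ 4.41256939e-01, -3.69620454e+01, -2.03553969e+01,  2.81200642e-01,
       -5.42780254e-01,  9.87417792e-03]), 'position': array([0.47833702, 0.23935363, 0.12304751]), 'ee_rot': array([1.09186892e-03, 2.01915943e-01, 9.79402170e-01, 3.86096195e-04]), 'contact_force': array([-0.77397562, -1.2930739 ,  4.09214821]), 'moment': array([-0.12638138,  0.16536821, -0.00329296]), 'gripper_force': 40.60019703843864, 'width': 0.05093326687259525}
```

Gripped at 51 mm. Next is a slow, small lift to weigh the bottle.

Call:
apply_moves --steps '[0,0,0.4,0,0,0,0.8,0,0,0,1.2,0,0,0,1.6,0,0,0,2,0,0,0,2,0,0,0,2,0,0,0,2,0]'

```text
clock: 3.37
position: [0.4775, 0.2395, 0.1412]
ee_rot: [-0.0, 0.202, 0.979, -0.0]
contact_force: [-0.2, 0.9, -3.0]
width: 0.0511
gripper_force: 41.9
```

Call:
apply_moves --steps '[0,0,0,0,0,0,0,0,0,0,0,0,0,0,0,0]'

```text
clock: 3.7
position: [0.4776, 0.2396, 0.1412]
ee_rot: [-0.0, 0.202, 0.979, -0.0]
contact_force: [0.4, -1.0, -2.8]
width: 0.0514
gripper_force: 41.9
```

```bash
python3 - <<'E'
from h import *
f=[]
for i in range(8):
    get_image('side'); f.append(get_state()['contact_force'])
f=np.array(f);print(f.mean(0),f.std(0));s=get_state();print(s['width'],s['moment'],s['position'])
E
```

```text
[ 0.16663457  0.07742743 -2.63962019] [0.28083043 0.35698182 0.31109836]
0.051467394814583844 [-0.03151092 -0.01156668  0.00068523] [0.47766588 0.23959125 0.1413329 ]
```

The bottle weighs 2.64 N, so the near one is the full bottle. I'll lift it above the carton and weigh it again.

Call:
apply_moves --steps '[0,0,1,0,0,0,3,0,0,0,5,0,0,0,7,0,0,0,9,0,0,0,11,0,0,0,12,0,0,0,12,0]'

```text
clock: 4.77
position: [0.4791, 0.2401, 0.2645]
ee_rot: [0.003, 0.202, 0.979, 0.002]
contact_force: [0.3, 0.5, -3.1]
width: 0.0515
gripper_force: 42.3
```

```bash
python3 - <<'E'
from h import *
f=[]
for i in range(8):
    im=get_image('side') if i!=7 else get_image('scene'); f.append(get_state()['contact_force'])
    if i==6: sd=im
f=np.array(f);print(f.mean(0));s=get_state();print(s['position'],s['qpos'])
cv2.imwrite('pics/l.png',np.hstack([cv2.resize(i[a:a+200,b:b+200,::-1],(400,400)) for i,a,b in((sd,50,150),(im,100,320))]))
E
```

```text
[-0.03359341 -0.05892392 -2.75843616]
[0.47721646 0.23940254 0.26026208] [ 3.34579437e-01  1.99537441e-01  1.53748759e+00  6.34217798e-05
  1.40662760e+00 -8.29797262e-01]
```

View pics/l.png

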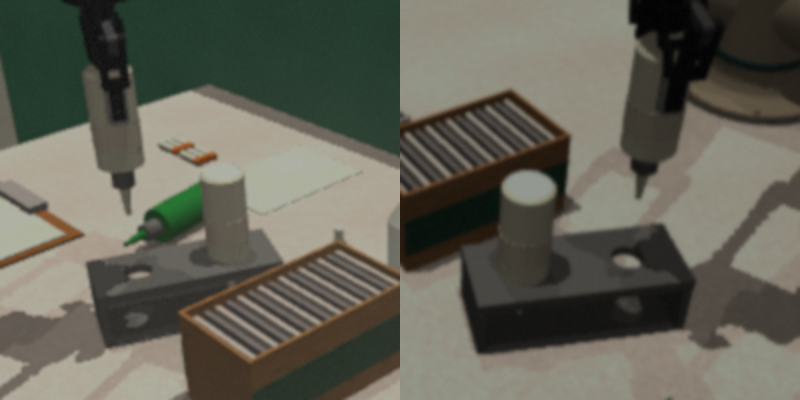

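The near bottle hangs upright in the grip and weighs 2.76 N. The other bottle is standing in the rack. The green look-alike, upright in the first pictures, now lies on the table, so I'll keep away from it. Next I carry the full bottle over the carton.

Call:
apply_moves --steps '[0,-1,0.5,0,0,-3,1,0,0,-5.5,1,0,0,-8,1,0,0,-10.5,1,0,0.5,-13,1,0,1,-15.5,1,0,1.5,-18,1,0]'

```text
clock: 5.83
position: [0.4924, 0.0577, 0.2717]
ee_rot: [0.0, 0.202, 0.979, -0.0]
contact_force: [0.4, 0.6, -2.5]
width: 0.0513
gripper_force: 42.3
```

Call:
apply_moves --steps '[0.5,-2.5,0,0,1,-5,0,0,1.5,-7.5,0,0,2,-10,0,0,2.5,-12.5,0,0,3,-15,0,0,3.5,-17.5,0,0,4,-20,0,0]'

```text
clock: 6.5
position: [0.5322, -0.1424, 0.2716]
ee_rot: [-0.0, 0.202, 0.979, -0.0]
contact_force: [0.5, 0.3, -2.7]
width: 0.0513
gripper_force: 42.3
```

Call:
apply_moves --steps '[0.1,-2.5,0,0,0.2,-5,0,0,0.3,-7.5,0,0,0.4,-10,0,0,0.5,-12,0,0,0.5,-13,0,0,0.5,-13,0,0,0.5,-13,0,0]'

```text
clock: 7.17
position: [0.5372, -0.2702, 0.2711]
ee_rot: [-0.0, 0.202, 0.979, 0.001]
contact_force: [0.4, 0.5, -1.8]
width: 0.0515
gripper_force: 42.4
```

```bash
python3 - <<'E'
from h import *
s=get_state();print(s['position'],s['ee_rot'],s['contact_force'])
a=get_image('scene');b=get_image('side');w=get_image('wrist')
p=s['position'].copy();p[2]-=.115
q=[proj(n,p) for n in('scene','side')];print(q)
t=[]
for n,i,c in zip(('scene','side'),(a,b),q):
    cv2.imwrite(f'pics/{n}2.png',i[:,:,::-1]);x,y=int(c[0])-50,int(c[1])-40;print(n,x,y)
    t.append(cv2.resize(i[y:y+100,x:x+100,::-1],(400,400),interpolation=cv2.INTER_CUBIC))
cv2.imwrite('pics/m.png',cv2.convertScaleAbs(np.hstack(t),alpha=1.4))
E
```

```text
[ 0.53719924 -0.27018552  0.27113294] [-4.76163671e-04  2.02305754e-01  9.79322016e-01  7.38162309e-04] [ 0.36071529  0.45435885 -1.77777324]
[array([287.81545581, 104.3254245 ]), array([415.37750305, 234.83678327])]
scene 237 64
side 365 194
```

View pics/m.png

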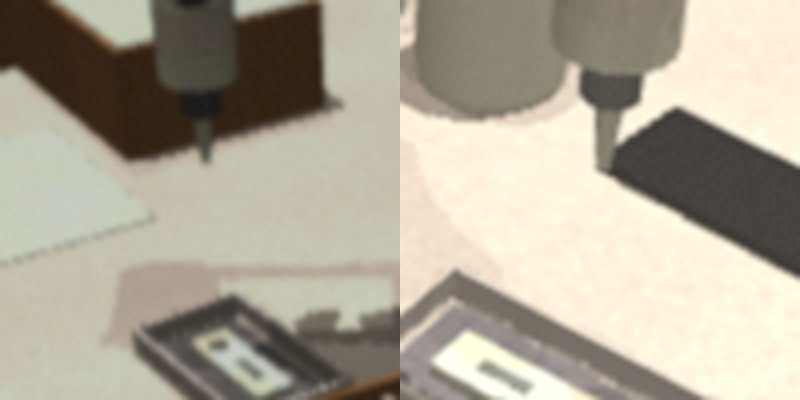

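The tip shows at about scene (288.3,104.5) and side (416.3,236.5), within 2 px of the predictions. The well is below it at its earlier pixels. I'll triangulate the tip in the same way as the well.

```bash
python3 - <<'E'
from h import *
p,e=tri(ray('scene',288.3,104.5),ray('side',416.3,236.5));s=get_state()
w,_=tri(ray('scene',291.6,150.2),ray('side',409.5,298.3))
print(p,e,w,'shift cm',(w-p)*100,'tip-TCP',p-s['position'])
E
```

```text
[ 0.5354132  -0.27263004  0.15449366] 0.0015831648582589378 [ 0.53681962 -0.27265589  0.01199187] shift cm [ 1.40641901e-01 -2.58560938e-03 -1.42501794e+01] tip-TCP [-0.0021047  -0.00362814 -0.11701646]
```

Call:
apply_moves --steps '[0.1,0,-1,0,0.1,0,-3,0,0.1,0,-5,0,0.1,0,-7,0,0.1,0,-9,0,0.1,0,-10.5,0,0.1,0,-11,0,0.1,0,-11,0]'

```text
clock: 7.98
position: [0.5377, -0.269, 0.1594]
ee_rot: [-0.002, 0.201, 0.98, 0.001]
contact_force: [0.5, -1.1, -2.3]
width: 0.0512
gripper_force: 42.3
```

```bash
python3 - <<'E'
from h import *
get_image('wrist');s=get_state();print(s['position'],s['contact_force'])
a=get_image('scene');b=get_image('side')
p=s['position']+[-.001,-.002,-.116]
t=[]
for n,i in zip(('scene','side'),(a,b)):
    c=proj(n,p);print(n,c)
    x,y=int(c[0])-40,int(c[1])-30;print(n,x,y)
    t.append(cv2.resize(i[y:y+80,x:x+80,::-1],(400,400),interpolation=cv2.INTER_CUBIC))
cv2.imwrite('pics/m2.png',cv2.convertScaleAbs(np.hstack(t),alpha=1.4))
E
```

```text
[ 0.53859147 -0.26965261  0.16088045] [-0.26558487  0.97557976 -2.56116986]
scene [290.52025017 140.42798511]
scene 250 110
side [410.58181996 284.56079491]
side 370 254
```

View pics/m2.png

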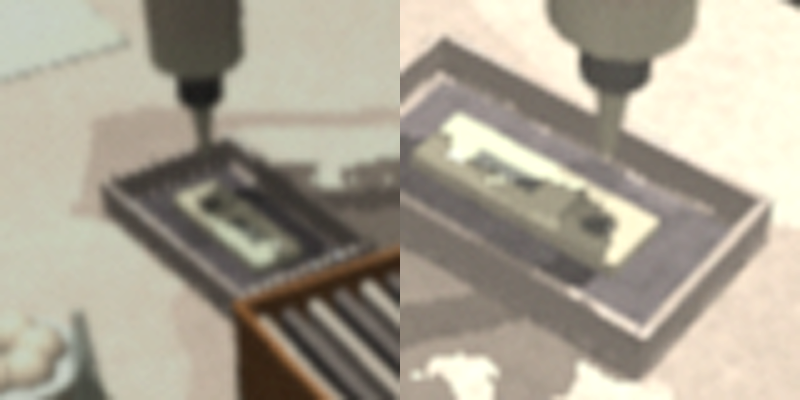

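The tip is at scene (290.6,140.0) and side (411.2,285.6). The well is still at (291.8,150.1) and (409.6,298.4).

```bash
python3 - <<'E'
from h import *
s=get_state()
p,e=tri(ray('scene',290.6,140.),ray('side',411.2,285.6)); w,_=tri(ray('scene',291.7,150.2),ray('side',409.5,298.3))
print(p,e,w,(w-p)*100, s['position'])
# sensitivity: sideways check with tip at known z (.0449)
for n,a,b in(('scene',(290.6,140.),(291.7,150.2)),('side',(411.2,285.6),(409.5,298.3))):
    print(n,plane(n,*b,.012)-plane(n,*a,.0425), plane(n,*b,.014)-plane(n,*a,.0449))
E
```

```text
[ 0.53621253 -0.27393416  0.04472201] 0.0001682930113740747 [ 0.53666246 -0.27261182  0.01201116] [ 0.04499371  0.13223447 -3.27108501] [ 0.53946807 -0.27055343  0.16242977]
scene [ 0.00181834  0.00527745 -0.0305    ] [ 0.00144842  0.00450766 -0.0309    ]
side [-0.00108036 -0.00017066 -0.0305    ] [-0.00060861  0.00011731 -0.0309    ]
```

Call:
apply_moves --steps '[0,0.1,-0.5,0,0,0.1,-1,0,0,0.1,-1.5,0,0,0.1,-2,0,0,0.1,-2.4,0,0,0.1,-2.4,0,0,0.1,-2.4,0,0,0.1,-2.4,0]'

```text
clock: 8.8
position: [0.5388, -0.2695, 0.1374]
ee_rot: [0.0, 0.202, 0.979, 0.0]
contact_force: [0.5, 0.4, -3.3]
width: 0.0516
gripper_force: 42.3
```

```bash
python3 - <<'E'
from h import *
get_image('wrist');get_image('wrist');s=get_state();print(s['position'],s['contact_force'],s['qd'].round(3))
a=get_image('scene');b=get_image('side')
t=[]
for n,i,x,y in(('scene',a,260,120),('side',b,380,264)):
    t.append(cv2.resize(i[y:y+50,x:x+50,::-1],(400,400),interpolation=cv2.INTER_CUBIC))
t2=[cv2.resize(i[y:y+100,x:x+100,::-1],(200,200)) for i,x,y in((a,340,170),(b,190,100))]
m=np.vstack([np.hstack(t),np.hstack(t2+[np.zeros((200,400,3),np.uint8)])])
cv2.imwrite('pics/m3.png',cv2.convertScaleAbs(m,alpha=1.5))
E
```

```text
[ 0.53888554 -0.26960055  0.137591  ] [ 0.45525917 -0.11322299 -2.45978345] [ 0.001 -0.004  0.002 -0.    -0.002  0.   ]
```

View pics/m3.png

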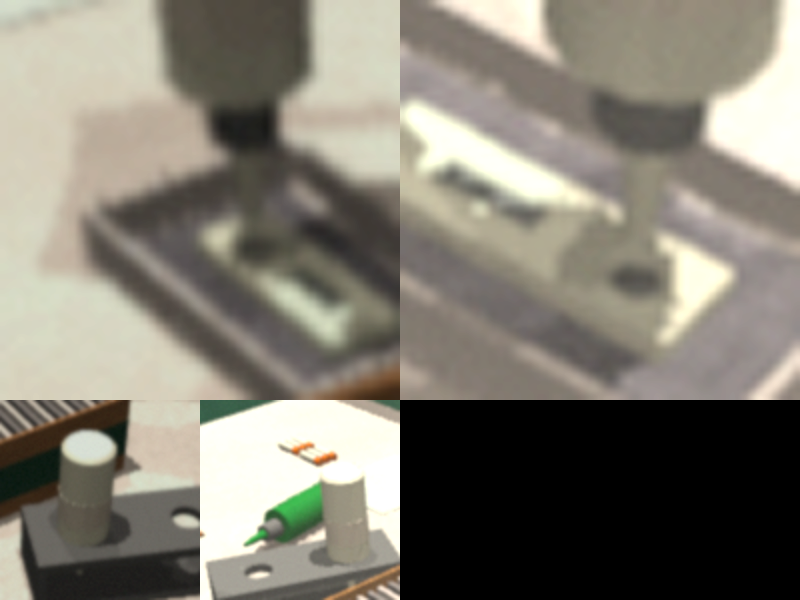

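The nozzle hangs just over the well: the tip is at side (409.9,296) and the well at (409.3,298.6). Both views put it about 1.5 mm off sideways and about 8 mm above. The empty bottle stands in the rack. I'll nudge by 1 mm and finish.

Call:
apply_moves --steps '[-0.05,0.05,0,0,-0.1,0.1,-0.1,0,-0.1,0.1,-0.1,0,-0.1,0.1,-0.1,0,-0.1,0.1,-0.1,0,-0.1,0.1,-0.1,0,-0.1,0.1,-0.1,0,-0.1,0.1,-0.1,0]'

```text
clock: 9.67
position: [0.5377, -0.2684, 0.1363]
ee_rot: [-0.0, 0.202, 0.979, 0.0]
contact_force: [-0.2, 0.3, -2.2]
width: 0.0509
gripper_force: 42.3
```

Call:
apply_moves --steps '[0,0,0,0,0,0,0,0,0,0,0,0,0,0,0,0,0,0,0,0,0,0,0,0,0,0,0,0,0,0,0,0]'

```text
clock: 10.33
position: [0.5377, -0.2684, 0.1364]
ee_rot: [0.0, 0.202, 0.979, 0.0]
contact_force: [0.1, -0.3, -3.8]
width: 0.0514
gripper_force: 42.3
```

```bash
python3 -c "
from rig import *
s=get_state();print(s['position'],s['contact_force'],s['qd'].round(3),s['gripper_force']);print(sign_off())"
```

```text
[ 0.53767337 -0.26842578  0.13635993] [ 0.13096707 -0.28822071 -3.84165222] [ 0.001 -0.     0.001 -0.     0.002  0.001] 42.34642832233135
the job is handed in; nothing more can be done
None
```

I handed the job in (no verdict came back) with the full bottle (about 2.7 N when lifted) held still about 7 mm above the well and the empty one standing in the rack; the green look-alike, upright in the first pictures, was seen lying on the table during the run, cause unknown.

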